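# Put three sorting vessels back on their own pads

## Task

The red tin, the copper measuring cup and the blue bowl are each standing on the wrong pad: move them so that each one stands upright and centred inside the pale ring of the pad of its own colour, and let go of them. Use the clipped plywood card as the free spot to park one of them in the meantime; do not stand anything on the bare tiles or tip anything over, and leave the two amber marbles alone.

Things in the scene. Friction and masses are not known exactly. Their poses are not given: they have to be found in the camera images.
- tin: Red lacquered closed tin with a brass line around it and a thin brass ring on its flat lid, a plain upright cylinder 60 mm in diameter and 62 mm high, about 140 g, loose; the lid does not come off. Origin: centre of its underside, z up.
- cup: Copper measuring cup, straight round wall 60 mm in outer diameter, 52 mm high, 3 mm wall, open at the top, about 130 g, loose. A flat handle 12 mm wide and 4 mm thick sticks out level along the cup's own +x axis, from the wall to 72 mm from the cup's axis, 42 to 46 mm above the underside; at the start it points roughly towards the robot (world -x). Origin: centre of its underside, z up. Grip it across the cup's own y axis, clear of the handle. Its final yaw does not matter.
- bowl: Small blue stoneware pinch bowl, open at the top, 42 mm high, 5 mm wall; foot 50 mm in diameter, widening to 60 mm at 10 mm height and straight from there to the rim; about 150 g, loose. Origin: centre of its underside, z up.
- red_pad: Red disc lying on the tiles, fixed, 100 mm across and 6 mm thick, with a pale ring of 84 mm inner and 92 mm outer diameter inlaid around its middle; origin: centre of its underside (z = 0), its top is 6 mm higher; place of the red tin. Its yaw does not matter.
- copper_pad: Copper-metal disc lying on the tiles, fixed, 100 mm across and 6 mm thick, with a pale ring of 84 mm inner and 92 mm outer diameter inlaid around its middle; origin: centre of its underside (z = 0), its top is 6 mm higher; place of the copper cup. Its yaw does not matter.
- blue_pad: Blue disc lying on the tiles, fixed, 100 mm across and 6 mm thick, with a pale ring of 84 mm inner and 92 mm outer diameter inlaid around its middle; origin: centre of its underside (z = 0), its top is 6 mm higher; place of the blue bowl. Its yaw does not matter.
- card: The free spot: a plywood card 110 x 110 mm, 6 mm thick, lying fixed on the tiles, empty at the start. A small steel spring clip pinches the middle of its edge on the card's own +x side (the side away from the robot), reaching from 45 to 80 mm from the card's centre, 28 mm wide and up to 22 mm high. Origin: centre of the card's underside (z = 0), its top is 6 mm higher.
- marble_a: Amber glass marble, 22 mm in diameter, loose, sitting in the right-hand (world -y) hole of a small fixed maple rest (36 x 66 x 12 mm); its top is about 31 mm above the tiles. Origin: its centre. To be left alone. (Farther out than everything else, beyond x = 0.78 m, stands a fixed steel rail with maple pegs, 140 mm high, which plays no part.)
- marble_b: Amber glass marble, 22 mm in diameter, loose, sitting in the left-hand (world +y) hole of the same rest, 34 mm from the other marble. Origin: its centre. To be left alone.
Mind the look-alikes: they are no part of the job. Of the things that look like the card, take the one that is farthest from the robot's base at the start.

How it is judged:
On the way:
1. one of the three vessels stands parked on the plywood card, let go (((horizontal distance between tin and card below 0.04 m and z of tin in the frame of card between 0.004 and 0.0085 m and angle between tin's own z axis and vertical below 0.08 rad and contact force between the fingers and tin below 0.1 N) or (horizontal distance between cup and card below 0.04 m and z of cup in the frame of card between 0.004 and 0.0085 m and angle between cup's own z axis and vertical below 0.08 rad and contact force between the fingers and cup below 0.1 N) or (horizontal distance between bowl and card below 0.04 m and z of bowl in the frame of card between 0.004 and 0.0085 m and angle between bowl's own z axis and vertical below 0.08 rad and contact force between the fingers and bowl below 0.1 N))), for 0.2 s.
At the end, for the whole second after the job is handed in: The red tin stands on the red pad, the copper cup on the copper pad and the blue bowl on the blue pad, each upright (within 0.08 rad), at rest, its underside on the pad and its axis within 13 mm of the pad's centre (horizontal distance between tin and red_pad below 0.013 m and z of tin in the frame of red_pad between 0.004 and 0.0085 m and angle between each of tin, cup, bowl's own z axis and vertical below 0.08 rad and linear speed of each of tin, cup, bowl below 0.02 m/s and horizontal distance between cup and copper_pad below 0.013 m and z of cup in the frame of copper_pad between 0.004 and 0.0085 m and horizontal distance between bowl and blue_pad below 0.013 m and z of bowl in the frame of blue_pad between 0.004 and 0.0085 m); the robot touches nothing.
It fails at once if a vessel is set down on (or falls to) the bare tiles (height (world z) of any of tin, cup, bowl below 0.003 m).
It fails at once if a vessel is tipped over (angle between any of tin, cup, bowl's own z axis and vertical above 0.6 rad).
It fails at once if an amber marble is disturbed (distance of any of marble_a, marble_b from where it was at the start of the episode above 0.015 m).
It also fails if it takes over 109 s, if anything falls off the work surface, if the arm or the gripper's body presses on something with over 40 N, if the wrist force passes 120 N, or if a joint passes its speed limit or range.

## Robot

A 6-joint arm with a two-finger parallel gripper is mounted at the origin on the work surface. World frame = base frame: x ahead of the robot, y to its left, z up, the work surface at z = 0. Lengths are in m, angles in rad, forces in N, time in s.
With the tool pointing down it reaches from about 0.3 to 0.875 m from the base axis. Payload 4.2 kg.
Tool frame: the origin (TCP) lies midway between the tips of the shut fingers; the grasp point (between the pads) lies 19 mm behind it (manip.pinch_z is the distance from the TCP to the grasp point, in m); z points along the fingers, y is the line along which they close (so a half turn about z gives the same grasp; the last joint's range is limited). The gripper opens to 85 mm and grips with 20 to 120 N. Pads are 22 mm wide; open, the fingers measure 114 mm over their backs; the gripper's body (76 mm by 85 mm) begins 54 mm behind the grasp point. The pads swing forward as they close: fully open they stand 13 mm farther back than shut.
Start: joints at [1.327, 0.32, 1.565, -0, 1.257, -0.02], TCP at [0.128, 0.561, 0.231] pointing down, gripper open.
Joint ranges: [-3.11, 3.11], [-0.84, 2.01], [0.21, 2.61], [-1.34, 4.49], [0.05, 2.63], [-2.56, 2.56]. Speed limits (rad/s): [2.57, 2.57, 3.14, 3.14, 3.14, 3.14].

## Interface

Orientations are given as a unit quaternion [w, x, y, z].
In Python, from rig import manip, capture gives the robot as it stands.
- The arm moves only by the tool play_rows, never from a script. Its argument "increments" is a list of rows, each a list of 5 numbers: the closure, from 0 (fully open) to 1 (shut), then the shift along the world's x, y, z scaled (see below), then the turn about the world's z scaled (see below). A call has 1 to 10 rows; each row shifts and turns the commanded pose from where the row before left it; what a row does not reach is not made up. The controller multiplies each number of a shift by 30 mm and each number of a turn by 0.1 rad. A row lasts 1/8 s, in which the tool goes at most 62.5 mm and 10.7 degrees, less where a joint would pass 70% of its speed; a pose out of reach is approached as far as the arm can. A call with a number of a shift or a turn outside -1 to 1 is refused whole. A call with a gripper value outside its range is refused whole. The fingers move at their own pace and stop on an object; the grip force is fixed at half the most. Time passes only in rows, so rows that do not move let the fingers close. It gives the time, the measured TCP pose, the force, the opening and the grip force at its end, in the units of the state.
- manip.get_state(): the state, without advancing time (a new reading comes with each control period).
- capture(name): name is "scene" or "top" or "wrist"; returns a dict with "image" (384x512x3 uint8, red, green, blue), "z_map" (384x512 float32, m along the optical axis (not along the pixel's ray), 0 where there is no reading), "intrinsics" (3x3 intrinsics, pixels), "rvec" (rotation vector, rad) and "tvec" (3), from world to camera coordinates, as OpenCV has them; the wrist camera has in their place "hand_eye" (4x4, takes a point from camera to tool coordinates, whose origin is the TCP and whose axes are the flange's). Camera axes: x right, y down, z forward; pixel columns grow to the right and rows downward; lengths in m; the calibration is good to about 2 mm. A picture is of the moment at which its call begins: read the wrist's pose just before it.
- manip.hand_in(): hands the job in; it is judged then, once.
The state is a dict: "time_s": time; "q": joint angles; "qd": joint speeds; "joint_torque": joint torques, N m; "tool_pos": TCP position; "eef_rot": TCP orientation; "wrist_force": force on the tool from outside, world axes, zero at the start; "torque": the same for the moment, N m; "grip_width": opening from 0.0 (shut) to 1.0 (fully open); "grip_force": force on a finger pad.
Only numpy, scipy, OpenCV 4.12 (cv2) and the standard library are available. Lean on these libraries where they do the work, as an engineer would, in place of code of your own. Each camera call takes 0.05 s, during which the arm holds its last target. There are 200 camera calls.

## Working session

There is one attempt and no reset: what is moved stays moved. The work goes in short steps, Python scripts to look and compute and a tool call to move; the robot and the scene stay as the last step left them, time stands still between calls to the robot, and variables do not carry over. Pictures are saved under pics/ and viewed, at most 14 in all, crops included, and the job is handed in when it is done.

Besides the shell and the picture viewer there is one more tool, called after "Call:" as name(argument=value, ...) on one line, values as JSON. play_rows: Moves the arm, as the interface text tells. Shifts and turns lie within -1 to 1; 1 stands for 30 mm of shift or 0.1 rad of turn. Its arguments: {"type":"object","properties":{"increments":{"type":"array"}},"required":["increments"]}

```bash
ls; mkdir -p pics
cat > h.py <<'E'
import numpy as np, cv2
from rig import manip, capture
def save(c,n): cv2.imwrite(f'pics/{n}.png',cv2.cvtColor(c['image'],cv2.COLOR_RGB2BGR))
def world(c):
    """per-pixel world points from depth (scene/top)"""
    K=c['intrinsics'];R,_=cv2.Rodrigues(np.array(c['rvec'],float));t=np.array(c['tvec'],float).ravel()
    v,u=np.mgrid[:384,:512];z=c['z_map']
    P=np.stack([(u-K[0,2])/K[0,0]*z,(v-K[1,2])/K[1,1]*z,z],-1)
    return (P-t)@R
def ray(c,u,v,h):
    K=c['intrinsics'];R,_=cv2.Rodrigues(np.array(c['rvec'],float));t=np.array(c['tvec'],float).ravel()
    d=R.T@np.array([(u-K[0,2])/K[0,0],(v-K[1,2])/K[1,1],1]);o=-R.T@t
    return o+d*(h-o[2])/d[2]
E
python3 - <<'E'
from h import *
for n in ('top','scene'):
    c=capture(n); save(c,n+'0'); np.save(n+'0.npy',c,allow_pickle=True)
    R,_=cv2.Rodrigues(np.array(c['rvec'],float)); print(n,-R.T@np.array(c['tvec']).ravel())
print(manip.get_state())
E
```

```text
pics
top [0.24075241 0.02265183 1.17479752]
scene [ 1.04331165 -0.20181988  0.54864783]
{'time_s': 0.1, 'q': array([ 1.32698543e+00,  3.20233044e-01,  1.56552577e+00,  4.97629106e-07,
        1.25741517e+00, -2.00060568e-02]), 'qd': array([ 0.00133277, -0.0018693 , -0.00314956, -0.00082447, -0.00053566,
       -0.00012092]), 'joint_torque': array([ 1.30521757e-04, -4.16410410e+01, -2.34705001e+01, -2.55181681e-05,
        4.97498389e-03,  9.75621759e-06]), 'tool_pos': array([0.12751814, 0.56025482, 0.23057556]), 'eef_rot': array([-1.04228203e-04,  1.11669067e-01,  9.93745136e-01, -7.83768107e-04]), 'wrist_force': array([-0.09777773,  0.02473916, -0.56536101]), 'torque': array([ 0.02842706,  0.01025063, -0.00139973]), 'grip_force': 0.0, 'grip_width': 0.9973906745091821}
```

View pics/top0.png

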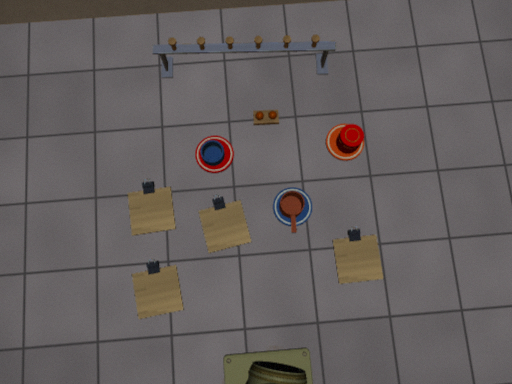

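View pics/scene0.png

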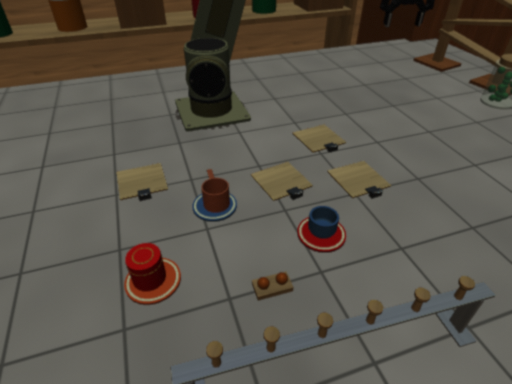

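The top view shows the bowl on the red pad (214,154), the cup on the blue pad (293,207) with its handle towards the robot, and the tin on the copper pad (345,142). There are four cards, at (152,211), (225,227), (157,292) and (358,259). The marble rest is at (266,117).

Run:
```python
from h import *
for n in ('top','scene'):
    c=np.load(n+'0.npy',allow_pickle=True).item(); W=world(c); ok=c['z_map']>0
    flat=W[ok&(abs(W[...,2])<.004)]; print(n,'floor z',np.median(W[ok&(abs(W[...,2])<.015)][:,2]))
    X=W[...,0];Z=W[...,2]
    m=(ok&(Z>.0035)&(Z<.2)&(X>.15)&(X<.75)&(abs(W[...,1])<.42)).astype(np.uint8)
    m=cv2.morphologyEx(m,cv2.MORPH_OPEN,np.ones((3,3),np.uint8))
    k,l,s,ce=cv2.connectedComponentsWithStats(m)
    for i in range(1,k):
        if s[i,4]<60: continue
        p=W[l==i]; zm=np.percentile(p[:,2],98)
        lo=p[p[:,2]<.011]; hi=p[p[:,2]>zm-.006] if zm>.025 else None
        f=lambda q: (np.round(cv2.minEnclosingCircle(q[:,:2].astype(np.float32))[0],4),round(cv2.minEnclosingCircle(q[:,:2].astype(np.float32))[1],4)) 
        print(np.round(ce[i]),s[i,4],'zmax',round(zm,4),'low',f(lo) if len(lo)>10 else'',np.round(np.median(lo,0),4) if len(lo) else '','hi',f(hi) if hi is not None else '')
        if zm<.03 and len(lo)>100:
            r=cv2.minAreaRect(lo[:,:2].astype(np.float32)); print('   rect',np.round(r[0],4),np.round(r[1],4),r[2],'dist',np.hypot(*r[0]))
```

```text
top floor z 0.0002103139489313126
[265. 116.] 350 zmax 0.0318 low (array([ 0.6898, -0.052 ]), 0.0369) [ 0.6801 -0.0493  0.0093] hi (array([ 0.6884, -0.0512]), 0.0253)
[346. 140.] 938 zmax 0.0718 low (array([ 0.605 , -0.2509]), 0.0501) [ 0.5941 -0.2347  0.0064] hi (array([ 0.6015, -0.2567]), 0.0304)
[214. 152.] 845 zmax 0.05 low (array([0.6002, 0.0902]), 0.0503) [0.5996 0.0819 0.0065] hi (array([0.5946, 0.0931]), 0.0302)
[151. 207.] 1272 zmax 0.0158 low (array([0.4675, 0.258 ]), 0.0732) [0.4698 0.2546 0.0066] hi 
   rect [0.4749 0.2598] [0.1308 0.1098] 4.14431095123291 dist 0.5412754866004679
[292. 207.] 1004 zmax 0.0587 low (array([ 0.4458, -0.0973]), 0.0499) [ 0.4405 -0.0978  0.007 ] hi (array([ 0.426, -0.092]), 0.0506)
[224. 224.] 1332 zmax 0.0157 low (array([0.4127, 0.0779]), 0.0722) [0.412  0.0757 0.0065] hi 
   rect [0.4142 0.0778] [0.1184 0.1094] 10.183487892150879 dist 0.4214079248313053
[357. 256.] 1471 zmax 0.0158 low (array([ 0.3006, -0.2467]), 0.0745) [ 0.3023 -0.2447  0.0065] hi 
   rect [ 0.308  -0.2464] [0.1236 0.1106] 1.1527105569839478 dist 0.3944316410888582
[157. 28
[... 746 characters left out ...]
59. 179.] 1310 zmax 0.0159 low (array([0.466 , 0.2556]), 0.0741) [0.4707 0.2556 0.0059] hi 
   rect [0.4747 0.2585] [0.13   0.1112] 3.240332841873169 dist 0.5404639917557744
[214. 199.] 1408 zmax 0.0577 low (array([ 0.447 , -0.0994]), 0.0509) [ 0.4681 -0.1149  0.0056] hi (array([ 0.427 , -0.0955]), 0.0511)
[322. 230.] 1623 zmax 0.0483 low (array([0.6021, 0.0889]), 0.0508) [0.6202 0.0747 0.0057] hi (array([0.5971, 0.0917]), 0.0302)
[149. 274.] 2512 zmax 0.0694 low (array([ 0.6071, -0.253 ]), 0.0507) [ 0.628  -0.2426  0.0056] hi (array([ 0.6036, -0.2574]), 0.0308)
[272. 285.] 752 zmax 0.0305 low (array([ 0.6909, -0.0535]), 0.037) [ 0.7065 -0.0575  0.0098] hi (array([ 0.6924, -0.0533]), 0.0261)
```

Call:
play_rows(increments=[[0,0.97,-0.97,-0.1,0.224],[0,0.97,-0.97,-0.1,0.224],[0,0.97,-0.97,-0.1,0.224],[0,0.97,-0.97,-0.1,0.224],[0,0.97,-0.97,-0.1,0.224],[0,0.97,-0.97,-0.1,0.224],[0,0.97,-0.97,-0.1,0.224],[0,0.97,-0.97,-0.1,0.224],[0,0.97,-0.97,-0.1,0.224],[0,0.97,-0.97,-0.1,0.224]])

```text
time_s: 1.35
tool_pos: [0.4193, 0.2685, 0.2009]
eef_rot: [-0.0, -0.0, 1.0, -0.0]
wrist_force: [-0.3, -0.3, -0.2]
grip_width: 1.003
grip_force: 0.0
```

Run:
```python
from h import *
for n in ('top','scene'):
    c=np.load(n+'0.npy',allow_pickle=True).item(); W=world(c)
    m=(abs(W[...,0]-.44)<.09)&(abs(W[...,1]+.097)<.05)&(W[...,2]>.045)&(W[...,2]<.07)
    p=W[m]; h=p[p[:,0]<.411]; b=p[p[:,0]>.418]
    print(n,len(h),'handle',h.mean(0),'cup',cv2.minEnclosingCircle(b[:,:2].astype(np.float32)))
    v=cv2.fitLine(h[:,:2].astype(np.float32),cv2.DIST_L2,0,.01,.01).ravel(); print(v)
```

```text
top 76 handle [ 0.39310398 -0.09123029  0.0517589 ] cup ((0.44627341628074646, -0.09302132576704025), 0.03031150996685028)
[ 0.99794954 -0.06400537  0.393104   -0.09123029]
scene 48 handle [ 0.39263234 -0.09218374  0.05168735] cup ((0.44780129194259644, -0.0943840965628624), 0.03072180412709713)
[ 0.99709696 -0.07614245  0.39263234 -0.09218374]
```

Call:
play_rows(increments=[[0,0.98,-0.98,0,0],[0,0.98,-0.98,0,0],[0,0.98,-0.98,-0.2,0],[0,0.98,-0.98,-0.2,0],[0,0.98,-0.98,-0.2,0],[0,0.98,-0.98,-0.2,0],[0,0,0,0,0],[0,0,0,0,0]])

```text
time_s: 2.35
tool_pos: [0.5944, 0.0935, 0.1768]
eef_rot: [-0.001, 0.0, 1.0, 0.0]
wrist_force: [-0.0, -0.1, 0.0]
grip_width: 1.001
grip_force: 0.0
```

```bash
cat >> h.py <<'E'
from scipy.spatial.transform import Rotation
def wrist():
    s=manip.get_state(); c=capture('wrist'); K=c['intrinsics']; z=c['z_map']
    v,u=np.mgrid[:384,:512]
    P=np.stack([(u-K[0,2])/K[0,0]*z,(v-K[1,2])/K[1,1]*z,z],-1)
    H=np.array(c['hand_eye']); P=P@H[:3,:3].T+H[:3,3]
    q=s['eef_rot']; R=Rotation.from_quat([q[1],q[2],q[3],q[0]]).as_matrix()
    W=P@R.T+s['tool_pos']; W[z<=0]=np.nan
    return s,c,W
E
python3 - <<'E'
from h import *
s,c,W=wrist(); save(c,'w1'); print(s['tool_pos'],s['q'])
m=(abs(W[...,2]-.047)<.005)&(np.hypot(W[...,0]-.596,W[...,1]-.0925)<.05)
print(m.sum(), cv2.minEnclosingCircle(W[m][:,:2].astype(np.float32)), np.percentile(W[m][:,2],95))
m=(abs(W[...,2]-.0055)<.003)&(np.hypot(W[...,0]-.601,W[...,1]-.09)<.06)
print(m.sum(), cv2.minEnclosingCircle(W[m][:,:2].astype(np.float32)))
E
```

```text
[0.59435315 0.09345856 0.17681005] [ 1.36571369e-01  3.99526617e-01  1.58409619e+00  5.78557507e-04
  1.15958627e+00 -1.43439385e+00]
1281 ((0.594231128692627, 0.09509696066379547), 0.029974820092320442) 0.04846795451134692
4016 ((0.5996374487876892, 0.09195630252361298), 0.05024170130491257)
```

View pics/w1.png

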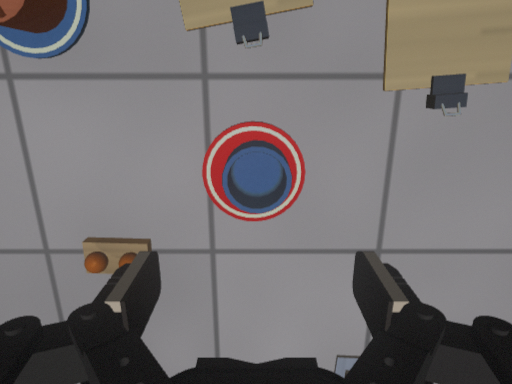

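The wrist view shows the bowl on the red pad at (257,180), well clear of the marble rest at (117,258), and it agrees with the other cameras. I'm going down to grip it.

Call:
play_rows(increments=[[0,0,0,-1,0],[0,0,0,-1,0],[0,0,0,-1,0],[0,0,0,-1,0],[0,0,0,-0.7,0],[0,0,0,-0.6,0],[0,0,0,0,0],[1,0,0,0,0],[1,0,0,0,0],[1,0,0,0,0]])

```text
time_s: 3.65
tool_pos: [0.596, 0.0937, 0.0202]
eef_rot: [0.002, -0.0, 1.0, 0.0]
wrist_force: [-1.0, 1.0, 6.4]
grip_width: 0.683
grip_force: 65.0
```

Call:
play_rows(increments=[[1,0,0,0,0],[1,0,0,0,0],[1,0,0,0,0],[1,0,0,0,0]])

```text
time_s: 4.15
tool_pos: [0.596, 0.0937, 0.0201]
eef_rot: [0.001, -0.0, 1.0, 0.0]
wrist_force: [0.3, 1.3, 5.8]
grip_width: 0.685
grip_force: 65.0
```

Call:
play_rows(increments=[[1,0,0,0.4,0],[1,0,0,0.6,0],[1,0,0,0.8,0],[1,0,0,0.8,0],[1,0,0,0,0],[1,0,0,0,0]])

```text
time_s: 4.9
tool_pos: [0.5943, 0.0931, 0.0957]
eef_rot: [-0.001, -0.0, 1.0, -0.0]
wrist_force: [-0.3, 0.7, -3.1]
grip_width: 0.687
grip_force: 64.6
```

```bash
cat >> h.py <<'E'
def top_of(name,x,y,h,r=.05,tol=.006):
    "enclosing circle of the points at height h near x,y"
    W=world(capture(name)); m=(abs(W[...,2]-h)<tol)&(np.hypot(W[...,0]-x,W[...,1]-y)<r)
    return cv2.minEnclosingCircle(W[m][:,:2].astype(np.float32))
E
python3 - <<'E'
from h import *
s=manip.get_state(); print(s['tool_pos'],s['wrist_force'])
c=capture('scene'); W=world(c)
a=c['image'].astype(int); blue=(a[...,2]>a[...,0]*1.5)&(a[...,2]>40)
m=blue&(np.hypot(W[...,0]-s['tool_pos'][0],W[...,1]-s['tool_pos'][1])<.045)&(W[...,2]>.02)
print(m.sum(),np.percentile(W[m],[1,5,50,95,99],axis=0).round(4))
E
```

```text
[0.59429461 0.09314456 0.09566036] [-0.28416359  0.66261906 -3.13262958]
237 [[0.5694 0.0657 0.0871]
 [0.5704 0.0685 0.0882]
 [0.5922 0.1036 0.1218]
 [0.6234 0.1192 0.1237]
 [0.6249 0.1218 0.1243]]
```

Call:
play_rows(increments=[[1,-0.72,0.91,0,0],[1,-0.72,0.91,0,0],[1,-0.72,0.91,0,0],[1,-0.72,0.91,0,0],[1,-0.72,0.91,0,0],[1,-0.72,0.91,0,0],[1,0,0,-0.8,0],[1,0,0,-0.8,0],[1,0,0,0,0],[1,0,0,0,0]])

```text
time_s: 6.2
tool_pos: [0.4657, 0.2571, 0.0485]
eef_rot: [0.0, -0.0, 1.0, 0.0]
wrist_force: [-0.1, -0.1, -0.9]
grip_width: 0.681
grip_force: 64.9
```

Call:
play_rows(increments=[[1,0,0,-0.4,0],[1,0,0,-0.3,0],[1,0,0,-0.2,0],[1,0,0,0,0],[1,0,0,0,0]])

```text
time_s: 6.82
tool_pos: [0.4655, 0.2571, 0.0214]
eef_rot: [0.0, -0.0, 1.0, 0.0]
wrist_force: [1.0, -0.4, -1.4]
grip_width: 0.682
grip_force: 65.0
```

Call:
play_rows(increments=[[1,0,0,-0.05,0],[1,0,0,0,0],[1,0,0,0,0]])

```text
time_s: 7.2
tool_pos: [0.4656, 0.2572, 0.0202]
eef_rot: [0.0, -0.0, 1.0, 0.0]
wrist_force: [-0.6, -0.3, 1.4]
grip_width: 0.679
grip_force: 65.1
```

Call:
play_rows(increments=[[0.2,0,0,0,0],[0,0,0,0,0],[0,0,0,0,0],[0,0,0,0,0],[0,0,0,0.5,0],[0,0,0,0.8,0],[0,0,0,1,0],[0,0,0,1,0],[0,0,0,1,0],[0,0,0,0,0]])

```text
time_s: 8.45
tool_pos: [0.4669, 0.2579, 0.1521]
eef_rot: [0.003, -0.0, 1.0, 0.002]
wrist_force: [0.1, -0.0, 0.3]
grip_width: 1.0
grip_force: 0.0
```

Run:
```python
from h import *
s,c,W=wrist(); save(c,'w2')
m=(abs(W[...,2]-.047)<.005)&(np.hypot(W[...,0]-.466,W[...,1]-.257)<.05)
print(m.sum(), cv2.minEnclosingCircle(W[m][:,:2].astype(np.float32)), np.percentile(W[m][:,2],[50,95]))
print(s['tool_pos'],top_of('scene',.466,.257,.047))
```

```text
1539 ((0.46448302268981934, 0.25836607813835144), 0.030073147267103195) [0.04708849 0.04842304]
[0.46692823 0.25787214 0.15213059] ((0.4661848247051239, 0.2557876408100128), 0.030706465244293213)
```

View pics/w2.png

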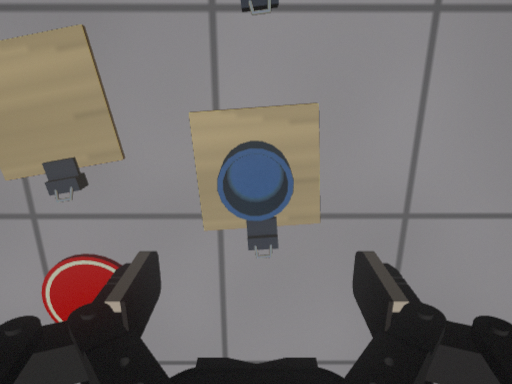

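The bowl stands upright on the card, with its rim at (255,183) and the clip behind it. Next is the tin.

Call:
play_rows(increments=[[0,0.25,-0.95,0.2,0],[0,0.25,-0.95,0.2,0],[0,0.25,-0.95,0.2,0],[0,0.25,-0.95,0.2,0],[0,0.25,-0.95,0,0],[0,0.25,-0.95,0,0],[0,0.25,-0.95,0,0],[0,0.25,-0.95,0,0],[0,0.25,-0.95,0,0],[0,0.25,-0.95,0,0]])

```text
time_s: 9.8
tool_pos: [0.5397, -0.0288, 0.1713]
eef_rot: [-0.002, -0.0, 1.0, 0.0]
wrist_force: [0.6, -0.2, -0.4]
grip_width: 1.0
grip_force: 0.0
```

Call:
play_rows(increments=[[0,0.25,-0.95,0,0],[0,0.25,-0.95,0,0],[0,0.25,-0.95,0,0],[0,0.25,-0.95,0,0],[0,0.25,-0.95,0,0],[0,0.25,-0.95,0,0],[0,0.25,-0.95,0,0],[0,0.25,-0.95,0,0],[0,0,0,0,0],[0,0,0,0,0]])

```text
time_s: 11.05
tool_pos: [0.5996, -0.2551, 0.1716]
eef_rot: [-0.001, -0.0, 1.0, 0.001]
wrist_force: [-0.6, 0.6, -0.0]
grip_width: 0.999
grip_force: 0.0
```

Run:
```python
from h import *
s,c,W=wrist(); print(s['tool_pos'],s['q'])
m=(abs(W[...,2]-.068)<.005)&(np.hypot(W[...,0]-.6025,W[...,1]+.257)<.05)
print(m.sum(), cv2.minEnclosingCircle(W[m][:,:2].astype(np.float32)), np.percentile(W[m][:,2],[50,95]))
m=(abs(W[...,2]-.0055)<.003)&(np.hypot(W[...,0]-.606,W[...,1]+.252)<.06)
print(m.sum(), cv2.minEnclosingCircle(W[m][:,:2].astype(np.float32)))
```

```text
[ 0.59964311 -0.25506199  0.17160596] [-4.20107562e-01  4.80013107e-01  1.46349054e+00  6.28546803e-04
  1.20107968e+00 -1.99129552e+00]
4385 ((0.6009939908981323, -0.25538399815559387), 0.030059609562158585) [0.06774527 0.06903541]
3376 ((0.6050750613212585, -0.25036558508872986), 0.050127360969781876)
```

Call:
play_rows(increments=[[0,0.05,0,-1,0],[0,0,0,-1,0],[0,0,0,-1,0],[0,0,0,-1,0],[0,0,0,-0.4,0],[0,0,0,-0.3,0],[0,0,0,0,0],[1,0,0,0,0],[1,0,0,0,0],[1,0,0,0,0]])

```text
time_s: 12.35
tool_pos: [0.6028, -0.2564, 0.0333]
eef_rot: [0.001, -0.0, 1.0, -0.001]
wrist_force: [-0.3, -0.9, 5.8]
grip_width: 0.684
grip_force: 65.2
```

Call:
play_rows(increments=[[1,0,0,0,0],[1,0,0,0,0],[1,0,0,0,0]])

```text
time_s: 12.72
tool_pos: [0.6028, -0.2564, 0.0332]
eef_rot: [0.001, -0.0, 1.0, -0.0]
wrist_force: [-0.5, -0.3, 5.5]
grip_width: 0.683
grip_force: 65.2
```

Call:
play_rows(increments=[[1,0,0,0.4,0],[1,0,0,0.6,0],[1,0,0,0.9,0],[1,0,0,0.9,0],[1,0,0,0.9,0],[1,0,0,0,0],[1,0,0,0,0]])

```text
time_s: 13.6
tool_pos: [0.6013, -0.2556, 0.1421]
eef_rot: [-0.001, -0.0, 1.0, 0.0]
wrist_force: [-0.3, 0.2, -1.3]
grip_width: 0.681
grip_force: 64.5
```

```bash
cat >> h.py <<'E'
def held(f):
    s=manip.get_state(); print(s['tool_pos'].round(4))
    for n in ('scene','top'):
        c=capture(n); W=world(c); a=c['image'].astype(int)
        m=f(a)&(np.hypot(W[...,0]-s['tool_pos'][0],W[...,1]-s['tool_pos'][1])<.045)&(W[...,2]>.02)
        print(n,m.sum(),np.percentile(W[m],[1,5,50,95,99],axis=0).round(4).tolist())
E
python3 - <<'E'
from h import *
held(lambda a:(a[...,0]>a[...,1]*2)&(a[...,0]>50))
E
```

```text
[ 0.6013 -0.2556  0.1421]
scene 1588 [[0.576, -0.2835, 0.1196], [0.5821, -0.2804, 0.1251], [0.6216, -0.2584, 0.1753], [0.6313, -0.2343, 0.1779], [0.632, -0.2289, 0.1794]]
top 24 [[0.5806, -0.2341, 0.1144], [0.5809, -0.2332, 0.1173], [0.5874, -0.2282, 0.1251], [0.6009, -0.2169, 0.1534], [0.6039, -0.2144, 0.1549]]
```

Call:
play_rows(increments=[[1,0,0.96,0,0],[1,0,0.96,0,0],[1,0,0.96,0,0],[1,0,0.96,0,0],[1,0,0.96,0,0],[1,0,0.96,0,0],[1,0,0.96,0,0],[1,0,0.96,0,0],[1,0,0.96,0,0],[1,0,0.96,0,0]])

```text
time_s: 14.95
tool_pos: [0.6012, 0.033, 0.1415]
eef_rot: [-0.001, -0.0, 1.0, -0.0]
wrist_force: [-0.3, -0.5, -2.1]
grip_width: 0.684
grip_force: 64.6
```

Call:
play_rows(increments=[[1,0,0.96,0,0],[1,0,0.96,0,0],[1,0,0,-0.9,0],[1,0,0,-0.9,0],[1,0,0,-0.8,0],[1,0,0,0,0],[1,0,0,0,0]])

```text
time_s: 15.82
tool_pos: [0.6023, 0.0897, 0.0651]
eef_rot: [0.0, -0.0, 1.0, 0.0]
wrist_force: [0.7, 1.0, -1.7]
grip_width: 0.674
grip_force: 64.6
```

Call:
play_rows(increments=[[1,-0.05,0.03,-0.5,0],[1,0,0,-0.3,0],[1,0,0,-0.2,0],[1,0,0,0,0],[1,0,0,0,0]])

```text
time_s: 16.45
tool_pos: [0.6007, 0.0906, 0.035]
eef_rot: [0.0, -0.0, 1.0, 0.0]
wrist_force: [-0.6, -1.0, -1.4]
grip_width: 0.684
grip_force: 64.7
```

Call:
play_rows(increments=[[1,0,0,-0.06,0],[1,0,0,0,0],[1,0,0,0,0]])

```text
time_s: 16.82
tool_pos: [0.6007, 0.0906, 0.0333]
eef_rot: [0.0, -0.0, 1.0, 0.0]
wrist_force: [0.3, 0.6, -1.0]
grip_width: 0.679
grip_force: 64.7
```

Call:
play_rows(increments=[[1,0,0,-0.05,0],[1,0,0,0,0],[1,0,0,0,0]])

```text
time_s: 17.2
tool_pos: [0.6007, 0.0906, 0.0333]
eef_rot: [0.001, -0.0, 1.0, 0.0]
wrist_force: [-2.2, -1.0, 8.8]
grip_width: 0.679
grip_force: 65.8
```

Contact. I'll release the tin and back off.

Call:
play_rows(increments=[[0.2,0,0,0,0],[0,0,0,0,0],[0,0,0,0,0],[0,0,0,0,0],[0,0,0,0.5,0],[0,0,0,0.8,0],[0,0,0,1,0],[0,0,0,1,0],[0,0,0,1,0],[0,0,0,0,0]])

```text
time_s: 18.45
tool_pos: [0.6022, 0.0908, 0.1642]
eef_rot: [0.004, -0.0, 1.0, 0.0]
wrist_force: [-0.3, 0.4, -0.5]
grip_width: 1.003
grip_force: 0.0
```

Run:
```python
from h import *
s,c,W=wrist(); print(s['tool_pos']); save(c,'w3')
m=(abs(W[...,2]-.068)<.005)&(np.hypot(W[...,0]-.6,W[...,1]-.09)<.05)
print(m.sum(), cv2.minEnclosingCircle(W[m][:,:2].astype(np.float32)), np.percentile(W[m][:,2],[5,50,95]))
m=(abs(W[...,2]-.0055)<.003)&(np.hypot(W[...,0]-.6,W[...,1]-.09)<.06)
print(m.sum(), cv2.minEnclosingCircle(W[m][:,:2].astype(np.float32)))
```

```text
[0.60215731 0.09081123 0.16421335]
4694 ((0.5993646383285522, 0.09211181104183197), 0.030150221660733223) [0.06638096 0.06773095 0.0690268 ]
3797 ((0.5996544361114502, 0.09201644361019135), 0.05002206563949585)
```

View pics/w3.png

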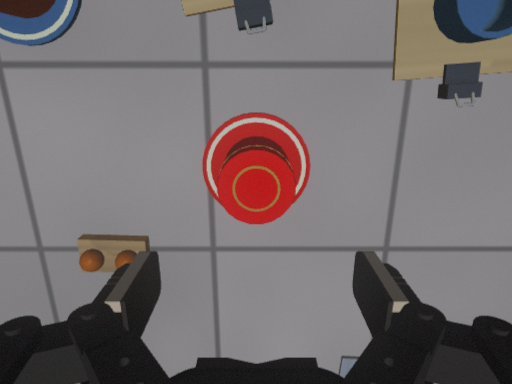

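The tin is upright and centred on the red pad at (257,188). Next is the cup.

Call:
play_rows(increments=[[0,-0.74,-0.88,0,0],[0,-0.74,-0.88,0,0],[0,-0.74,-0.88,0,0],[0,-0.74,-0.88,0,0],[0,-0.74,-0.88,0,0],[0,-0.74,-0.88,0,0],[0,-0.74,-0.88,0,0],[0,0,0,0,0],[0,0,0,0,0]])

```text
time_s: 19.62
tool_pos: [0.4451, -0.094, 0.1601]
eef_rot: [-0.0, 0.0, 1.0, 0.0]
wrist_force: [-0.4, 0.2, 0.5]
grip_width: 0.998
grip_force: 0.0
```

Run:
```python
from h import *
s,c,W=wrist(); print(s['tool_pos'],s['q'])
m=(abs(W[...,2]-.0575)<.004)&(np.hypot(W[...,0]-.447,W[...,1]+.0935)<.045)
print(m.sum(), cv2.minEnclosingCircle(W[m][:,:2].astype(np.float32)), np.percentile(W[m][:,2],[50,95]))
m=(abs(W[...,2]-.0055)<.003)&(np.hypot(W[...,0]-.4465,W[...,1]+.098)<.06)
print(m.sum(), cv2.minEnclosingCircle(W[m][:,:2].astype(np.float32)))
```

```text
[ 0.44514014 -0.09397092  0.16014357] [-2.33665147e-01  1.95102981e-01  1.93443841e+00  5.65271428e-04
  1.01253267e+00 -1.80455382e+00]
1036 ((0.43892258405685425, -0.0928126722574234), 0.03617646172642708) [0.05725645 0.05844037]
3824 ((0.4449264407157898, -0.09671653807163239), 0.05013153329491615)
```

Call:
play_rows(increments=[[0,0,0.04,-1,0],[0,0,0,-1,0],[0,0,0,-1,0],[0,0,0,-1,0],[0,0,0,-0.4,0],[0,0,0,-0.2,0],[0,0,0,0,0],[1,0,0,0,0],[1,0,0,0,0],[1,0,0,0,0]])

```text
time_s: 20.92
tool_pos: [0.4457, -0.0932, 0.0239]
eef_rot: [0.001, -0.0, 1.0, -0.0]
wrist_force: [-0.6, 0.8, 7.2]
grip_width: 0.695
grip_force: 63.9
```

Call:
play_rows(increments=[[1,0,0,0,0],[1,0,0,0,0],[1,0,0,0,0]])

```text
time_s: 21.3
tool_pos: [0.4457, -0.0932, 0.0239]
eef_rot: [0.001, -0.0, 1.0, -0.0]
wrist_force: [-1.6, 0.6, 7.2]
grip_width: 0.698
grip_force: 63.9
```

Call:
play_rows(increments=[[1,0,0,0.4,0],[1,0,0,0.6,0],[1,0,0,0.9,0],[1,0,0,0.9,0],[1,0,0,0.9,0],[1,0,0,0,0],[1,0,0,0,0]])

```text
time_s: 22.18
tool_pos: [0.4443, -0.0929, 0.133]
eef_rot: [-0.001, -0.0, 1.0, 0.0]
wrist_force: [-0.8, 0.0, -2.0]
grip_width: 0.694
grip_force: 64.9
```

Run:
```python
from h import *
held(lambda a:(a[...,0]>a[...,1]*1.5)&(a[...,0]>30))
```

```text
[ 0.4443 -0.0929  0.133 ]
scene 953 [[0.4166, -0.1223, 0.1187], [0.4185, -0.1198, 0.1225], [0.4647, -0.0948, 0.1492], [0.4753, -0.0701, 0.1666], [0.4762, -0.0657, 0.1678]]
top 6 [[0.4691, -0.1282, 0.4665], [0.4692, -0.1279, 0.467], [0.4715, -0.1258, 0.4721], [0.4732, -0.1172, 0.4755], [0.4733, -0.1158, 0.476]]
```

Call:
play_rows(increments=[[1,0.89,-0.88,0,0],[1,0.89,-0.88,0,0],[1,0.89,-0.88,0,0],[1,0.89,-0.88,0,0],[1,0.89,-0.88,0,0],[1,0.89,-0.88,0,0],[1,0,0,-0.9,0],[1,0,0,-0.9,0],[1,0,0,0,0],[1,0,0,0,0]])

```text
time_s: 23.52
tool_pos: [0.6055, -0.2515, 0.0797]
eef_rot: [0.0, -0.0, 1.0, 0.0]
wrist_force: [-0.3, -0.6, -0.8]
grip_width: 0.693
grip_force: 65.2
```

Call:
play_rows(increments=[[1,0,0,-0.8,0],[1,0,0,-0.6,0],[1,0,0,-0.3,0],[1,0,0,-0.1,0],[1,0,0,0,0],[1,0,0,0,0]])

```text
time_s: 24.28
tool_pos: [0.6057, -0.2516, 0.0262]
eef_rot: [0.001, -0.0, 1.0, -0.0]
wrist_force: [0.2, -0.1, -1.7]
grip_width: 0.697
grip_force: 65.2
```

Call:
play_rows(increments=[[1,0,0,-0.06,0],[1,0,0,0,0],[1,0,0,0,0]])

```text
time_s: 24.65
tool_pos: [0.6055, -0.2515, 0.024]
eef_rot: [0.0, -0.0, 1.0, -0.0]
wrist_force: [-0.3, 0.3, -0.0]
grip_width: 0.691
grip_force: 65.3
```

Call:
play_rows(increments=[[1,0,0,-0.04,0],[1,0,0,0,0],[1,0,0,0,0]])

```text
time_s: 25.02
tool_pos: [0.6054, -0.2516, 0.024]
eef_rot: [0.0, -0.0, 1.0, -0.0]
wrist_force: [-2.0, 0.6, 5.6]
grip_width: 0.699
grip_force: 65.9
```

Call:
play_rows(increments=[[0.2,0,0,0,0],[0,0,0,0,0],[0,0,0,0,0],[0,0,0,0,0],[0,0,0,0.5,0],[0,0,0,0.8,0],[0,0,0,1,0],[0,0,0,1,0],[0,0,0,1,0],[0,0,0,0,0]])

```text
time_s: 26.28
tool_pos: [0.6069, -0.2521, 0.1555]
eef_rot: [0.003, -0.0, 1.0, -0.001]
wrist_force: [0.2, 0.0, 0.2]
grip_width: 0.999
grip_force: 0.0
```

Run:
```python
from h import *
s,c,W=wrist(); print(s['tool_pos']); save(c,'w4')
m=(abs(W[...,2]-.0585)<.0035)&(np.hypot(W[...,0]-.605,W[...,1]+.251)<.038)
print(m.sum(), cv2.minEnclosingCircle(W[m][:,:2].astype(np.float32)), np.percentile(W[m][:,2],[5,50,95]))
m=(abs(W[...,2]-.0055)<.003)&(np.hypot(W[...,0]-.605,W[...,1]+.251)<.06)
print(m.sum(), cv2.minEnclosingCircle(W[m][:,:2].astype(np.float32)))
```

```text
[ 0.60690068 -0.25214942  0.15553841]
982 ((0.6049878001213074, -0.2498968243598938), 0.030045144259929657) [0.05577341 0.0573134  0.05846748]
3888 ((0.6051164865493774, -0.25055307149887085), 0.05019223690032959)
```

View pics/w4.png

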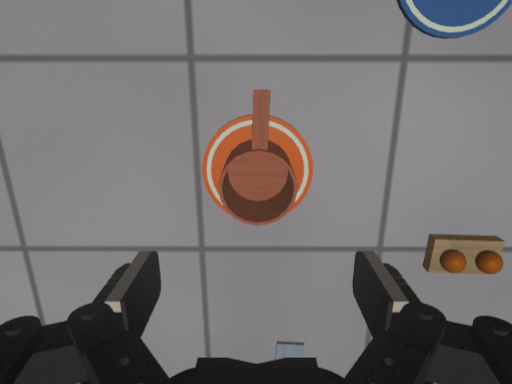

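The cup is centred on the copper pad, with its rim at (257,188), and the marbles are untouched. Now back to the bowl.

Call:
play_rows(increments=[[0,-0.26,0.94,0.1,0],[0,-0.26,0.94,0.1,0],[0,-0.26,0.94,0.1,0],[0,-0.26,0.94,0,0],[0,-0.26,0.94,0,0],[0,-0.26,0.94,0,0],[0,-0.26,0.94,0,0],[0,-0.26,0.94,0,0],[0,-0.26,0.94,0,0],[0,-0.26,0.94,0,0]])

```text
time_s: 27.58
tool_pos: [0.526, 0.0314, 0.1594]
eef_rot: [-0.001, -0.0, 1.0, 0.0]
wrist_force: [-0.1, -0.9, -0.7]
grip_width: 1.001
grip_force: 0.0
```

Call:
play_rows(increments=[[0,-0.26,0.94,0,0],[0,-0.26,0.94,0,0],[0,-0.26,0.94,0,0],[0,-0.26,0.94,0,0],[0,-0.26,0.94,0,0],[0,-0.26,0.94,0,0],[0,-0.26,0.94,0,0],[0,-0.26,0.94,0,0],[0,0,0,0,0],[0,0,0,0,0]])

```text
time_s: 28.82
tool_pos: [0.4644, 0.2555, 0.1598]
eef_rot: [-0.001, -0.0, 1.0, -0.001]
wrist_force: [-0.4, -0.1, -0.2]
grip_width: 0.998
grip_force: 0.0
```

Run:
```python
from h import *
s,c,W=wrist(); print(s['tool_pos'])
m=(abs(W[...,2]-.047)<.005)&(np.hypot(W[...,0]-.465,W[...,1]-.257)<.05)
print(m.sum(), cv2.minEnclosingCircle(W[m][:,:2].astype(np.float32)), np.percentile(W[m][:,2],95))
```

```text
[0.46441174 0.25547318 0.15980269]
1439 ((0.46439045667648315, 0.2586764693260193), 0.029987286776304245) 0.04839107961852602
```

Call:
play_rows(increments=[[0,0,0.08,-1,0],[0,0,0,-1,0],[0,0,0,-1,0],[0,0,0,-1,0],[0,0,0,-0.5,0],[0,0,0,-0.3,0],[0,0,0,0,0],[1,0,0,0,0],[1,0,0,0,0],[1,0,0,0,0]])

```text
time_s: 30.12
tool_pos: [0.4655, 0.2589, 0.018]
eef_rot: [0.001, -0.0, 1.0, 0.0]
wrist_force: [-0.8, -0.7, 5.5]
grip_width: 0.687
grip_force: 64.2
```

Call:
play_rows(increments=[[1,0,0,0,0],[1,0,0,0,0],[1,0,0,0,0]])

```text
time_s: 30.5
tool_pos: [0.4655, 0.2588, 0.018]
eef_rot: [0.001, -0.0, 1.0, 0.0]
wrist_force: [-0.9, -0.3, 5.2]
grip_width: 0.68
grip_force: 64.2
```

Call:
play_rows(increments=[[1,0,0,0.4,0],[1,0,0,0.6,0],[1,0,0,0.9,0],[1,0,0,0.9,0],[1,0,0,0.9,0],[1,0,0,0,0],[1,0,0,0,0]])

```text
time_s: 31.38
tool_pos: [0.4641, 0.2583, 0.1269]
eef_rot: [-0.001, -0.0, 1.0, -0.0]
wrist_force: [0.7, -0.4, -2.3]
grip_width: 0.681
grip_force: 64.6
```

Run:
```python
from h import *
held(lambda a:(a[...,2]>a[...,0]*1.5)&(a[...,2]>40))
```

```text
[0.4641 0.2583 0.1269]
scene 123 [[0.4376, 0.2305, 0.1301], [0.4399, 0.2341, 0.1317], [0.4733, 0.2674, 0.1558], [0.4939, 0.2863, 0.1575], [0.4946, 0.2872, 0.1579]]Traceback (most recent call last):
  File "<stdin>", line 2, in <module>
  File "h.py", line 32, in held
    print(n,m.sum(),np.percentile(W[m],[1,5,50,95,99],axis=0).round(4).tolist())
                    ~~~~~~~~~~~~~^^^^^^^^^^^^^^^^^^^^^^^^^^^^
    return _quantile_unchecked(
        a, q, axis, out, overwrite_input, method, keepdims, weights)
    return _ureduce(a,
                    func=_quantile_ureduce_func,
    ...<5 lines>...
                    overwrite_input=overwrite_input,
                    method=method)
    r = func(a, **kwargs)
    result = _quantile(arr,
                       quantiles=q,
    ...<2 lines>...
                       out=out,
                       weights=wgt)
    slices_having_nans = np.isnan(arr[-1, ...])
                                  ~~~^^^^^^^^^
IndexError: index -1 is out of bounds for axis 0 with size 0
```

Call:
play_rows(increments=[[1,-0.05,-0.99,0,0],[1,-0.05,-0.99,0,0],[1,-0.05,-0.99,0,0],[1,-0.05,-0.99,0,0],[1,-0.05,-0.99,0,0],[1,-0.05,-0.99,0,0],[1,-0.05,-0.99,0,0],[1,-0.05,-0.99,0,0],[1,-0.05,-0.99,0,0],[1,-0.05,-0.99,0,0]])

```text
time_s: 32.72
tool_pos: [0.4491, -0.0393, 0.1265]
eef_rot: [-0.001, -0.0, 1.0, 0.0]
wrist_force: [0.3, 0.4, -2.2]
grip_width: 0.684
grip_force: 64.7
```

Call:
play_rows(increments=[[1,-0.05,-0.99,0,0],[1,-0.05,-0.99,0,0],[1,0,0,-0.9,0],[1,0,0,-0.9,0],[1,0,0,-0.6,0],[1,0,0,0,0],[1,0,0,0,0]])

```text
time_s: 33.6
tool_pos: [0.4471, -0.0978, 0.0557]
eef_rot: [0.0, -0.0, 1.0, 0.0]
wrist_force: [0.3, 0.8, -1.0]
grip_width: 0.679
grip_force: 64.8
```

Now down to about 0.020, then feel for contact.

Call:
play_rows(increments=[[1,-0.05,0,-0.6,0],[1,0,0,-0.4,0],[1,0,0,-0.18,0],[1,0,0,0,0],[1,0,0,0,0]])

```text
time_s: 34.22
tool_pos: [0.4457, -0.0979, 0.0205]
eef_rot: [0.0, -0.0, 1.0, -0.0]
wrist_force: [0.2, 0.1, -1.7]
grip_width: 0.683
grip_force: 64.8
```

Call:
play_rows(increments=[[1,0,0,-0.06,0],[1,0,0,0,0],[1,0,0,0,0]])

```text
time_s: 34.6
tool_pos: [0.4453, -0.0979, 0.0184]
eef_rot: [0.0, -0.0, 1.0, 0.0]
wrist_force: [-0.3, 0.5, -2.0]
grip_width: 0.687
grip_force: 64.8
```

Call:
play_rows(increments=[[1,0,0,-0.04,0],[1,0,0,0,0],[1,0,0,0,0]])

```text
time_s: 34.98
tool_pos: [0.4454, -0.0979, 0.018]
eef_rot: [0.0, -0.0, 1.0, -0.0]
wrist_force: [-1.6, 1.0, 7.3]
grip_width: 0.684
grip_force: 65.8
```

Call:
play_rows(increments=[[0.2,0,0,0,0],[0,0,0,0,0],[0,0,0,0,0],[0,0,0,0,0],[0,0,0,0.5,0],[0,0,0,0.8,0],[0,0,0,1,0],[0,0,0,1,0],[0,0,0,1,0],[0,0,0,0,0]])

```text
time_s: 36.22
tool_pos: [0.4468, -0.0982, 0.148]
eef_rot: [0.003, -0.0, 1.0, -0.001]
wrist_force: [0.9, -0.3, -0.4]
grip_width: 1.001
grip_force: 0.0
```

Run:
```python
from h import *
s,c,W=wrist(); print(s['tool_pos'])
m=(abs(W[...,2]-.047)<.005)&(np.hypot(W[...,0]-.445,W[...,1]+.097)<.05)
print(m.sum(), cv2.minEnclosingCircle(W[m][:,:2].astype(np.float32)), np.percentile(W[m][:,2],[5,50,95]))
m=(abs(W[...,2]-.0055)<.003)&(np.hypot(W[...,0]-.445,W[...,1]+.097)<.06)
print(m.sum(), cv2.minEnclosingCircle(W[m][:,:2].astype(np.float32)))
c=capture('scene'); save(c,'s5')
for n,x,y,h in(('tin',.6,.091,.068),('bowl',.445,-.097,.048),('cup',.605,-.251,.058)): print(n,top_of('scene',x,y,h,r=.038,tol=.0035))
```

```text
[ 0.44676534 -0.09817112  0.14803789]
1589 ((0.4446358382701874, -0.09655295312404633), 0.029983777552843094) [0.0435873  0.04717781 0.04835085]
4796 ((0.44497162103652954, -0.09660738706588745), 0.05011845380067825)
tin ((0.6014590263366699, 0.0885896384716034), 0.030856868252158165)
bowl ((0.4469074010848999, -0.09819505363702774), 0.030489595606923103)
cup ((0.6071797013282776, -0.25173839926719666), 0.03067447431385517)
```

View pics/s5.png

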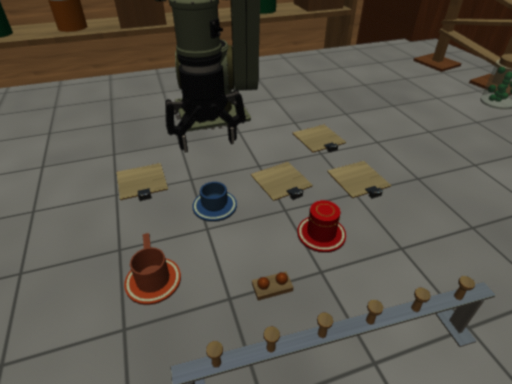

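The scene view shows all three vessels upright and centred: tin (323,222) on red, bowl (214,197) on blue, cup (150,270) on copper. The gripper is clear and the marbles are still in their rest at (272,283).

```bash
python3 -c "
from rig import manip
print(manip.hand_in())"
```

```text
the job is handed in; nothing more can be done
None
```

I handed the job in at about 36 s. By camera measurement, the tin, cup and bowl each stand upright within about 1 mm of their own pad's centre, and the marbles were left alone. The judge's result was not returned.

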